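Hold a spice jar down in a sloping V jar rest so its stuck lid can be undone

ROBOT

A 6-joint arm with a two-finger parallel gripper is mounted at the origin on the work surface; the furniture and walls round the work are solid. World frame = base frame: x ahead of the robot, y to its left, z up, the work surface at z = 0. Lengths are in m, angles in rad, forces in N, time in s.
With the tool pointing down it reaches from about 0.35 to 0.775 m from the base axis. Payload 5.5 kg.
Tool frame: the origin (TCP) lies between the finger pads; the fingertips stand 22 mm ahead of it and the grasp point (between the pads) lies 3 mm ahead of it; z points along the fingers, y is the line along which they close (so a half turn about z gives the same grasp; the last joint's range is limited). The gripper opens to 85 mm and grips with 20 to 120 N. Pads are 22 mm wide; open, the fingers measure 114 mm over their backs; the gripper's body (76 mm by 85 mm) begins 54 mm behind the grasp point. The pads swing forward as they close: fully open they stand 13 mm farther back than shut.
Start: joints at [-1.464, 0.313, 0.046, 1.304, 0, 1.431], TCP at [0.14, -0.558, 0.253] pointing down, gripper open.
Joint ranges: [-2.76, 2.76], [-0.86, 1.69], [-1.03, 1.26], [-2.2, 2.34], [-1.47, 1.5], [-3.14, 3.14]. Speed limits (rad/s): [2.57, 2.57, 3.14, 3.14, 3.14, 3.14].

INTERFACE

Orientations are given as a unit quaternion [w, x, y, z].
In Python, from workcell import env gives the robot as it stands.
- The arm moves only by the shell command python3 nudge.py 'ROWS' [OPENING] [FORCE]. ROWS is a JSON list of rows, 1 to 8 of them, each of 6 numbers: dx, dy, dz in units of 5 mm, then a rotation vector rx, ry, rz in units of 0.1 rad; each row is the pose to reach, as a shift and turn from the pose commanded when the command began, along the tool's axes at that moment; what a row does not reach only later rows make up. A row lasts 1/8 s, in which the tool goes at most 0.0625 m and 0.188 rad, less where a joint would pass 70% of its speed; a pose out of reach is approached as far as the arm can. OPENING is the finger opening in m, set as the command begins (- or left out keeps the last). The fingers move at their own pace and stop on an object; FORCE is the grip in N (left out, the last holds). Time passes only in rows, so rows that do not move let the fingers close. It prints the time, the measured TCP pose, the force, the opening and the grip force at its end. Input that does not fit is refused with a message, and nothing moves.
- env.get_state(): the state, without advancing time (a new reading comes with each control period).
- env.read_camera(name): name is "scene" or "top"; returns a dict with "image" (384x512x3 uint8, red, green, blue), "K" (3x3 intrinsics, pixels), "R" (3x3) and "t" (3): a world point X has camera coordinates R X + t. Camera axes: x right, y down, z forward; pixel columns grow to the right and rows downward; lengths in m; the calibration is good to about 2 mm. A picture is of the moment at which its call begins. There is no depth.
- env.hand_in(): hands the job in; it is judged then, once.
The state is a dict: "clock": time; "joint_pos": joint angles; "qvel": joint speeds; "tau": joint torques, N m; "tcp_pos": TCP position; "orientation": TCP orientation; "wrist_force": force on the tool from outside, world axes, zero at the start; "ft_torque": the same for the moment, N m; "finger_gap": finger opening in m; "grip_force": force on a finger pad.
Only numpy, scipy, OpenCV 4.12 (cv2) and the standard library are available. Lean on these libraries where they do the work, as an engineer would, in place of code of your own. Each camera call takes 0.05 s, during which the arm holds its last target. There are 200 camera calls.

TASK

The lid of the spice jar is stuck and the cook has only one hand free: pick up the jar lying on the worktop and lay it in the rubber-faced V of the grey sloping jar rest, its base up against the stop at the low end and its green lid sticking out past the raised open end. Then press it down firmly, but without forcing it, so that it bears on both rubber faces, and finish while still gripping and pressing it there, with the fingers round its glass body, off the lid and clear of the rest, so that the cook can unscrew the lid. Leave everything else where it is.

Things in the scene. Friction and masses are not known exactly. Their poses are not given: they have to be found in the camera images.
- spice_jar: The spice jar: a clear glass cylinder 44 mm across with a paper label and a green lid 45 mm across (85 to 105 mm from the base), 106 mm long, about 0.11 kg. At the start it lies on its side on the worktop, its axis 22.5 mm up. Origin: centre of its base; z runs along the jar from base to lid.
- jar_lid (a point): Centre of the outer face of the jar's green lid, on the jar's axis, 106 mm from the centre of the base.
- jar_rest: The jar rest, held fast on the worktop by its black suction sole: a grey base plate 140 x 84 mm with rounded corners, 15 mm high, that carries the sloping cradle; under 80 mm high in all. Origin: centre of its underside; x points, level, from the stop at the low end to the raised open end, z up.
- cradle: Sloping upper part of the rest: stop and two V saddles, rigid. Its frame is that of the seated jar: origin (62 mm above the worktop) where the centre of the jar's base lies when it touches stop and both faces; x along the seated jar's axis from stop to raised open end, climbing at 0.26 rad; y level; z the slope's normal, up. The stop's face is x = 0, 40 mm wide, up to z = +9 mm.
- seat_mid (a point): The place to hold the jar: on the seated jar's axis, 41.5 mm from the stop, mid-gap between the saddles. Saddles stand at cradle x = 1 to 21 and 62 to 82 mm, so the gap for the fingers is 41 mm long; they reach 30 mm to either side of the axis and stay below cradle z = -10 mm. In the gap is only the body below the V, 39 mm wide, top at z = -33 mm.
- pad_left: The two black rubber faces on the cradle's +y side, one on each saddle (18 mm long, 15 mm wide), sloping at 45 deg so that the V's included angle is 90 deg; they touch the seated jar along a line 22 mm from its axis. Frame as the cradle's.
- pad_right: The same two black rubber faces on the cradle's -y side. Frame as the cradle's.
- small_bowl: White china bowl, 130 mm across, 59 mm high, standing on the worktop; leave it alone. Origin: centre of its underside.
- teaspoon: Steel teaspoon, 138 x 28 x 12 mm, on the worktop; leave it alone. Origin: centre of its underside.
- lemon: Lemon, 78 x 55 x 56 mm, on the worktop; leave it alone.
- dish_brush: Turquoise dish brush, 269 mm long, 62 mm high, on the worktop by the sink; leave it alone. Origin: middle of its length.
- detergent: Pale green detergent bottle, 60 x 48 mm, 200 mm high, standing by the sink; leave it alone. Origin: centre of its underside.

How it is judged:
On the way, in this order (a step that is already met when the one before it is completed fails the run):
1. the jar is lifted clear of the worktop in the gripper (height (world z) of spice_jar above 0.06 m and contact force between the fingers and spice_jar above 2 N and contact force between spice_jar and jar_rest below 0.1 N), for 0.2 s.
2. the jar lies in the V on both rubber faces, base at the stop, lid out at the raised end (x of spice_jar in the frame of cradle between -0.003 and 0.005 m and distance between spice_jar and cradle below 0.007 m and angle between the z axis of spice_jar and the x axis of cradle, either way round below 0.07 rad and x of jar_lid in the frame of cradle above 0.095 m and contact force between spice_jar and pad_left above 0.2 N and contact force between spice_jar and pad_right above 0.2 N), for 0.2 s.
At the end, for the whole second after the job is handed in: Jar in the V, lid out at the raised end, base within 5 mm of the stop and 7 mm of the seated point, axis within 0.07 rad of the V's, still, pressing at least 2 N on the rubber each side (weight: 0.8 N); the fingers grip its glass (2 N or more), under 75 mm from the stop, off the rest (x of spice_jar in the frame of cradle between -0.003 and 0.005 m and distance between spice_jar and cradle below 0.007 m and angle between the z axis of spice_jar and the x axis of cradle, either way round below 0.07 rad and x of jar_lid in the frame of cradle above 0.095 m and contact force between spice_jar and pad_left above 2 N and contact force between spice_jar and pad_right above 2 N and contact force between the fingers and spice_jar above 2 N and contact force between the fingers and jar_rest below 1 N and linear speed of spice_jar below 0.02 m/s and x of the grasp point in the frame of cradle below 0.075 m); the arm keeps its last pose, push and grip.
It fails at once if the jar is forced or rammed into the rest (more than 60 N on one side) (contact force between spice_jar and pad_left above 60 N or contact force between spice_jar and pad_right above 60 N).
It fails at once if something else on the worktop is pushed away (more than 30 mm) (distance of any of small_bowl, teaspoon, lemon, dish_brush, detergent from where it was at the start of the episode above 0.03 m).
It also fails if it takes over 40 s, if anything falls off the work surface, if the arm or the gripper's body presses on something with over 40 N, if the wrist force passes 120 N, or if a joint passes its speed limit or range.

## Working session

There is one attempt and no reset: what is moved stays moved. The work goes in short steps, Python scripts to look and compute and a shell command to move; the robot and the scene stay as the last step left them, time stands still between calls to the robot, and variables do not carry over. Pictures are saved under pics/ and viewed, at most 10 in all, crops included, and the job is handed in when it is done.

```bash
ls; mkdir -p pics
python3 - <<'E'
from workcell import env
import cv2,pickle
d={}
for n in("scene","top"):
    c=env.read_camera(n); d[n]=c
    cv2.imwrite(f"pics/{n}0.png",cv2.resize(c["image"][:,:,::-1],(800,600),interpolation=cv2.INTER_CUBIC))
    print(n,c["K"].tolist(),c["R"].tolist(),c["t"].tolist())
pickle.dump(d,open("cams.pkl","wb"))
print(env.get_state())
E
```

```text
nudge.py
pics
workcell.py
scene [[471.87376352524325, 0.0, 259.81411627773525], [0.0, 471.87376352524325, 186.27325751597604], [0.0, 0.0, 1.0]] [[-0.7143799365992732, -0.6997072644646601, 0.008429130429687643], [-0.4332276683249798, 0.43278856037629737, -0.7905743794261951], [0.5495226051602606, -0.5684222075735557, -0.6123080110165847]] [0.3819855252147322, 0.29325884160994165, 1.1387938468435694]
top [[393.3107058889569, 0.0, 247.0033244817583], [0.0, 393.3107058889569, 195.9535514408409], [0.0, 0.0, 1.0]] [[-0.020132325878944028, -0.9994310714173675, 0.027059618257412682], [-0.9934635606061701, 0.0169557979562893, -0.11288336752319186], [0.11236032752895708, -0.029155349443942453, -0.9932397104407308]] [0.02020986286830655, 0.49907545644928486, 1.1523343719160195]
{'clock': 0.1, 'joint_pos': array([-1.46362282e+00,  3.13885138e-01,  4.51084527e-02,  1.30360423e+00,
       -5.87023556e-06,  1.43121292e+00]), 'qvel': array([-3.55816097e-05, -2.85546240e-03,  3.26445957e-03,  6.39314016e-06,
        3.96579124e-04,  7.83018477e-04]), 'tau': array([ 5.03022282e-03, -4.81721199e+01,  2.99246407e+01,  1.27061279e-02,
       -1.01175042e-04,  1.95692814e-05]), 'tcp_pos': array([ 0.14040325, -0.5571671 ,  0.25252735]), 'orientation': array([-7.92236102e-04,  9.92398216e-01,  1.23065644e-01,  9.90376739e-06]), 'wrist_force': array([ 0.60270215, -0.40263703,  0.30391709]), 'ft_torque': array([-0.03947876,  0.02778492, -0.0230211 ]), 'grip_force': 0.0, 'finger_gap': 0.0857584999106541}
```

View pics/scene0.png

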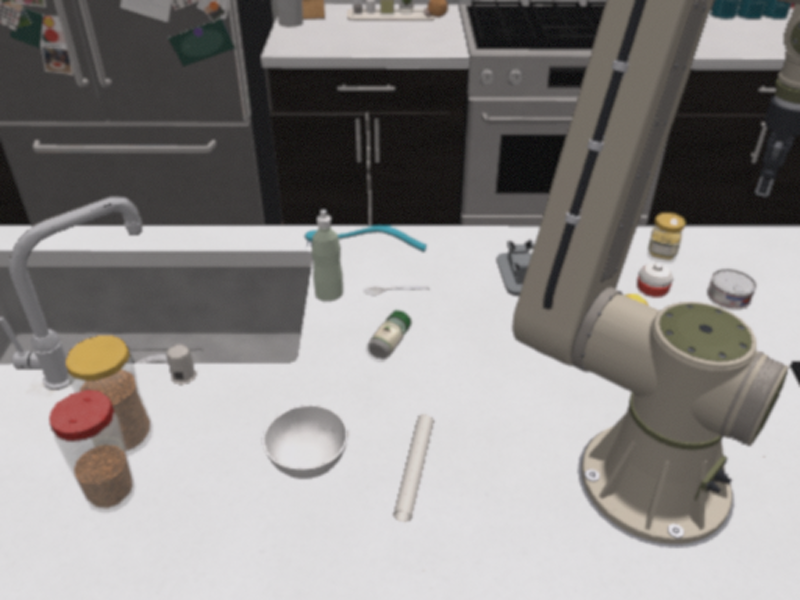

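View pics/top0.png

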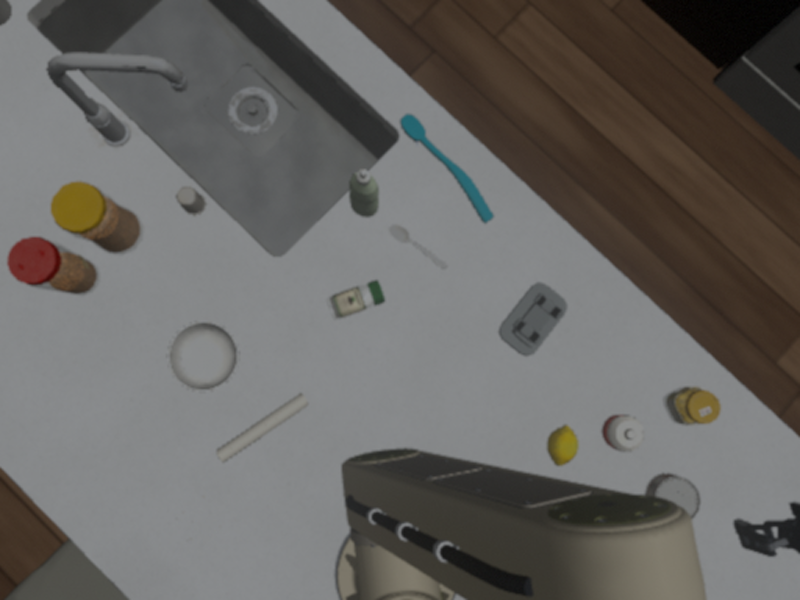

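The top view shows the jar at about (357,298), with its lid to the right, and the rest at (533,318). The scene view shows the jar at (390,335), with the rest partly hidden by the arm. Next I'll enlarge crops.

```bash
cat > h.py <<'E'
import numpy as np,cv2,pickle
def crop(img,x,y,w,h,s):
    c=cv2.resize(np.ascontiguousarray(img[y:y+h,x:x+w,::-1]),None,fx=s,fy=s,interpolation=cv2.INTER_CUBIC)
    for i in range(0,w,10):
        cv2.line(c,(i*s,0),(i*s,5),(0,0,255),1); cv2.putText(c,str(x+i),(i*s,16),0,.35,(0,0,255),1)
    for j in range(10,h,10):
        cv2.line(c,(0,j*s),(5,j*s),(0,0,255),1); cv2.putText(c,str(y+j),(7,j*s+4),0,.35,(0,0,255),1)
    return c
def ray(c,u,v,z):
    # pixel -> world point at height z
    K,R,t=map(np.array,(c["K"],c["R"],c["t"]))
    o=-R.T@t; d=R.T@np.linalg.solve(K,[u,v,1]); return o+d*(z-o[2])/d[2]
def proj(c,X):
    K,R,t=map(np.array,(c["K"],c["R"],c["t"]))
    p=(np.atleast_2d(X)@R.T+t)@K.T; return p[:,:2]/p[:,2:]
E
python3 - <<'E'
from h import *
d=pickle.load(open("cams.pkl","rb"))
a=crop(d["top"]["image"],205,170,49,50,8); b=crop(d["top"]["image"],315,176,50,56,8)
h=max(a.shape[0],b.shape[0]); o=np.zeros((h,a.shape[1]+b.shape[1]+8,3),np.uint8)
o[:a.shape[0],:a.shape[1]]=a;o[:b.shape[0],a.shape[1]+8:]=b
print(o.shape);cv2.imwrite("pics/c1.png",o)
E
```

```text
(448, 800, 3)
```

View pics/c1.png

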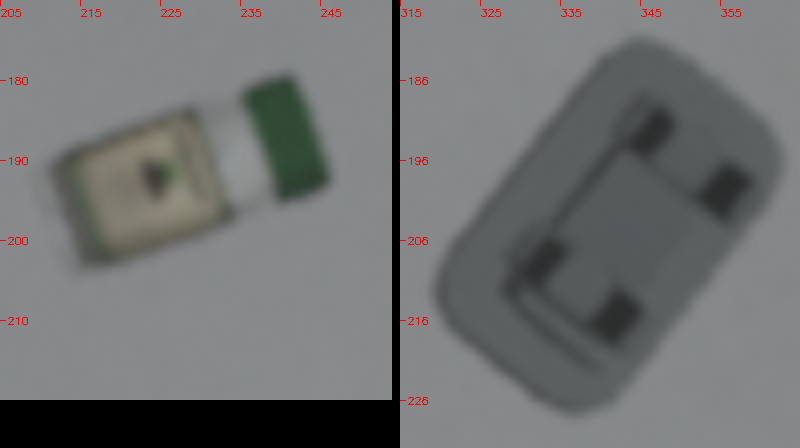

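The crop shows the four rubber pads at about (346,192), (355.5,199.5), (332.5,208.5) and (342,215.5). The stop line runs (330,214)–(340,222), so the low end is at lower left. The jar's lid end edge is centred at about (243.8,186.3) and its base end at about (212,198). I'll fit both poses.

```bash
cat > fit.py <<'E'
from h import *
from scipy.optimize import least_squares
d=pickle.load(open("cams.pkl","rb")); T=d["top"]; S=d["scene"]
g=T["image"].astype(float).mean(2)
P=[]
for u,v in[(332.5,208.5),(342,215.5),(346,192),(355.5,199.5)]:
    for _ in range(5):
        x0,y0=round(u)-4,round(v)-4; w=g[y0:y0+9,x0:x0+9]; w=np.clip(62-w,0,None) ; yy,xx=np.mgrid[y0:y0+9,x0:x0+9]
        u,v=(w*xx).sum()/w.sum(),(w*yy).sum()/w.sum()
    P.append((u,v))
P=np.array(P);print("pads",P.round(2).tolist(),g[205:222,330:345].min())
def Rc(yaw,s=.26):
    c,n=np.cos(yaw),np.sin(yaw)
    return np.array([[c,-n,0],[n,c,0],[0,0,1]])@np.array([[np.cos(s),0,-np.sin(s)],[0,1,0],[np.sin(s),0,np.cos(s)]])
q=.022*np.sqrt(.5)
M=np.array([[.011,q,-q],[.011,-q,-q],[.072,q,-q],[.072,-q,-q]])
f=lambda p:(proj(T,M@Rc(p[2]).T+[p[0],p[1],.062])-P).ravel()
a=ray(T,*P[:2].mean(0),.05);b=ray(T,*P[2:].mean(0),.06);yaw=np.arctan2(*(b-a)[[1,0]])
r=least_squares(f,[a[0],a[1],yaw]);print("cradle",r.x.round(4),"res",r.fun.round(2))
R=Rc(r.x[2]);o=np.r_[r.x[:2],.062];print("seat_mid",o+R@[.0415,0,0])
def hull(m,img,base,th):pass
st=o+np.array([[0,.02,.009],[0,-.02,.009],[-.005,.02,.009],[-.005,-.02,.009]])@R.T;print("stop px",proj(T,st).round(1).tolist())
for u,v in[(319,212),(362,196),(345,181),(337,227.5)]: print("base edge",R.T@(ray(T,u,v,.015)-o))
# jar
e=ray(T,243.9,186.3,.0225);bb=ray(T,211.7,198.0,.0225);print("jar lid,base",e,bb,np.linalg.norm(e-bb))
print("jar in scene px",proj(S,np.array([bb,e])).round(1).tolist(),"rest in scene",proj(S,np.array([o,o+R@[.1,0,0]])).round(1).tolist())
E
python3 fit.py
python3 - <<'E'
from h import *
d=pickle.load(open("cams.pkl","rb"))
a=crop(d["scene"]["image"],228,190,44,44,10)
cv2.imwrite("pics/c2.png",a)
E
```

```text
pads [[332.26, 208.34], [341.51, 215.22], [345.97, 192.23], [354.95, 199.38]] 45.333333333333336
cradle [ 0.4341 -0.2434 -0.6983] res [ 0.49  0.16 -0.43 -0.11  0.25  0.23 -0.31 -0.27]
seat_mid [ 0.46483441 -0.26917036  0.07266884]
stop px [[329.8, 211.5], [340.7, 220.2], [328.6, 212.8], [339.6, 221.5]]
base edge [-0.02430916  0.036813   -0.04216785]
base edge [ 0.09356346 -0.03602486 -0.0735245 ]
base edge [ 0.09734876  0.03269655 -0.07453148]
base edge [-0.02698158 -0.03447018 -0.04145693]
jar lid,base [0.52950925 0.0195504  0.0225    ] [0.49560791 0.11702657 0.0225    ] 0.10320321970256686
jar in scene px [[240.8, 225.8], [256.5, 204.6]] rest in scene [[337.3, 170.6], [331.5, 146.9]]
```

View pics/c2.png

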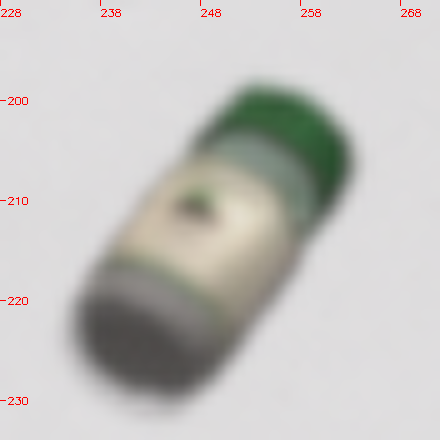

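The scene crop shows the dark base ellipse centred at about (241.5,224.5). The jar's silhouette runs from x 235 to 262.5 and y 198 to 230.5, with the green lid at top right. I'll check the jar pose against both silhouettes.

```bash
cat > jar.py <<'E'
from fit import *
th=np.linspace(0,2*np.pi,60)
def cyl(p,l0,l1,r):
    a=np.array([np.cos(p[2]),np.sin(p[2]),0]);n=np.array([-a[1],a[0],0]);c=np.r_[p[:2],.0225]
    return np.array([c+a*l+r*(np.cos(t)*n+np.sin(t)*np.array([0,0,1])) for l in(l0,l1) for t in th])
def cen(px):
    m=cv2.moments(cv2.convexHull(px.astype(np.float32)));return np.array([m["m10"],m["m01"]])/m["m00"]
meas=[]
for c in(T,S):
    i=c["image"].astype(float);G=i[:,:,1]-np.maximum(i[:,:,0],i[:,:,2]);G[:,:205]=0;G[:,275:]=0;G[:175]=0;G[232:]=0
    w=np.clip(G-12,0,25);w=np.where(w>0,w,0)
    n,lab,stt,_=cv2.connectedComponentsWithStats((w>0).astype(np.uint8));k=1+stt[1:,4].argmax();w=w*(lab==k)
    yy,xx=np.mgrid[:384,:512];meas.append(np.array([(w*xx).sum(),(w*yy).sum()])/w.sum());print("green",meas[-1].round(2),stt[k])
B=np.array([[240.8-.0,0]])
def f2(p):
    r=[]
    for c,m in zip((T,S),meas): r.append(cen(proj(c,cyl(p,.085,.105,.0225)))-m)
    h=proj(S,cyl(p,0,.105,.022)); r.append(np.r_[h[:,0].min()-235.0,h[:,1].max()-230.3]*.7)
    h=proj(T,cyl(p,0,.105,.022)); r.append(np.r_[h[:,1].max()-203.3]*.7)
    return np.concatenate(r)
s=least_squares(f2,[bb[0],bb[1],-1.236]);print("jar base x,y,yaw",s.x.round(4),"res",s.fun.round(2))
p=s.x;a=np.array([np.cos(p[2]),np.sin(p[2])])
for l in(.0415,.045): print("grasp pt",l,p[:2]+a*l)
for c in(T,S):
    h=proj(c,cyl(p,0,.105,.0222));print("extent",h.min(0).round(1),h.max(0).round(1))
E
python3 jar.py | tail -9
```

```text
jar lid,base [0.52950925 0.0195504  0.0225    ] [0.49560791 0.11702657 0.0225    ] 0.10320321970256686
jar in scene px [[240.8, 225.8], [256.5, 204.6]] rest in scene [[337.3, 170.6], [331.5, 146.9]]
green [240.27 186.15] [236 180   9  14  80]
green [256.65 202.46] [250 199  13  12  83]
jar base x,y,yaw [ 0.4971  0.1122 -1.2048] res [ 2.38 -0.38 -1.4   2.46 -0.27  0.35  0.67]
grasp pt 0.0415 [0.5119592  0.07341112]
grasp pt 0.045 [0.51321172 0.07014291]
extent [210.6 177.7] [248.4 204.3]
extent [234.6 196.9] [263.4 230.8]
```

```bash
cat > jar2.py <<'E'
from jar import *
i=S["image"][185:238,226:274].astype(float);bg=np.median(i[:, -6:],axis=(0,1));D=np.abs(i-bg).max(2)
m=(D>30).astype(np.uint8);n,lab,st,ct=cv2.connectedComponentsWithStats(m);k=1+st[1:,4].argmax()
sm=ct[k]+[226,185];print("scene mask",sm.round(2),st[k]+[226,185,0,0,0])
Mm=cv2.moments((lab==k).astype(np.uint8),True);ang=.5*np.arctan2(2*Mm["mu11"],Mm["mu20"]-Mm["mu02"])
def hm(c,p,l0=0,l1=.105,r=.0221):
    h=cv2.convexHull(proj(c,cyl(p,l0,l1,r)).astype(np.float32));return cv2.moments(h)
def f3(p):
    t=hm(T,p,.085,.105,.0225);a=np.array([t["m10"],t["m01"]])/t["m00"]-meas[0]
    t=hm(S,p);b=np.array([t["m10"],t["m01"]])/t["m00"]-sm
    an=.5*np.arctan2(2*t["mu11"],t["mu20"]-t["mu02"])-ang;an=(an+np.pi/2)%np.pi-np.pi/2
    return np.r_[a,b,an*20]
s=least_squares(f3,p);p=s.x;print("jar",p.round(4),"res",s.fun.round(2),"area",hm(S,p)["m00"],st[k][4])
a=np.array([np.cos(p[2]),np.sin(p[2])]);print("grasp .0415",p[:2]+a*.0415)
for c in(T,S):
    h=proj(c,cyl(p,0,.105,.0222));print("extent",h.min(0).round(1),h.max(0).round(1))
h=proj(T,cyl(p,.085,.105,.0225));print("lid top ext",h.min(0).round(1),h.max(0).round(1))
E
python3 jar2.py | tail -7
```

```text
extent [234.6 196.9] [263.4 230.8]
scene mask [248.72 214.16] [235 198  29  33 557]
jar [ 0.4956  0.1173 -1.1984] res [ 0.62 -0.05 -0.69  0.82 -0.99] area 527.7949972026981 557
grasp .0415 [0.51071359 0.07863662]
extent [208.8 178.1] [246.7 204.8]
extent [233.6 197.9] [262.4 232. ]
lid top ext [234.9 178. ] [246.7 194.3]
```

```bash
cat > go.py <<'E'
# go.py x y z yaw pitch : delta in tool axes to bring GRASP POINT to x,y,z; tool x has heading yaw and dips (down) by pitch
import sys,numpy as np
from scipy.spatial.transform import Rotation as Ro
from workcell import env
s=env.get_state();q=s["orientation"];R=Ro.from_quat([*q[1:],q[0]]).as_matrix()
x,y,z,yaw,p=map(float,sys.argv[1:6])
c,n=np.cos(yaw),np.sin(yaw)
tx=np.array([c*np.cos(p),n*np.cos(p),-np.sin(p)]);ty=np.array([n,-c,0]);G=np.c_[tx,ty,np.cross(tx,ty)]
t=np.array([x,y,z])-.003*G[:,2]
print("delta",(R.T@(t-s["tcp_pos"])).round(4),Ro.from_matrix(R.T@G).as_rotvec().round(4),"joints",s["joint_pos"].round(3),"wf tool",(R.T@s["wrist_force"]).round(2),"t",s["clock"])
E
python3 go.py .5105 .0777 .14 1.92 0
```

```text
delta [ 0.5139 -0.5251  0.1105] [-1.0000e-03 -1.5000e-03 -1.6732e+00] joints [-1.464  0.314  0.045  1.304 -0.     1.431] wf tool [ 0.49  0.54 -0.3 ] t 0.1
```

The rows are not in the units I measure in: shifts go in units of 5 mm and turns go in units of 0.1 rad. I convert before sending: -0.3 m is -60, 0.3 m is 60, -1 rad is -10.

```bash
python3 nudge.py '[[6,-6,0,0,0,-1],[14,-14,0,0,0,-2.3],[22,-22,0,0,0,-3.6],[30,-30,0,0,0,-4.9],[38,-38,0,0,0,-6.2],[46,-46,0,0,0,-7.5],[54,-54,0,0,0,-8.8],[60,-60,0,0,0,-10]]' 0.085 40; python3 go.py .5105 .0777 .14 1.92 0
```

```text
clock: 1.1
tcp_pos: [0.3586, -0.1913, 0.2532]
orientation: [-0.0, 0.81, 0.586, 0.0]
wrist_force: [1.0, -0.9, 0.6]
finger_gap: 0.0847
grip_force: 0.0
delta [0.303  0.06   0.1102] [-1.00e-04 -2.00e-04 -6.68e-01] joints [-0.688 -0.013 -0.343  1.242  0.     1.201] wf tool [-0.53  1.22 -0.64] t 1.1
```

```bash
python3 nudge.py '[[8,2,0,0,0,-1],[18,4,4,0,0,-2.2],[28,6,8,0,0,-3.4],[38,8,12,0,0,-4.5],[48,10,16,0,0,-5.6],[56,12,20,0,0,-6.4],[60.6,12,22,0,0,-6.68],[60.6,12,22,0,0,-6.68]]'
python3 - <<'E'
from workcell import env
from h import *
c=env.read_camera("top");s=env.read_camera("scene");pickle.dump({"top":c,"scene":s},open("cams2.pkl","wb"))
a=crop(c["image"],190,160,80,70,5);b=crop(s["image"],215,150,80,70,5)
cv2.imwrite("pics/c3.png",np.hstack([a,b]))
E
python3 go.py .5105 .0777 .0235 1.92 0
```

```text
clock: 2.1
tcp_pos: [0.5107, 0.076, 0.1418]
orientation: [-0.001, 0.575, 0.818, -0.001]
wrist_force: [-0.1, -0.8, -0.5]
finger_gap: 0.0848
grip_force: 0.0
delta [0.0032 0.0008 0.1166] [-0.0011  0.0001 -0.0051] joints [-0.01   0.263 -0.301  1.007 -0.     1.216] wf tool [ 0.16 -0.52 -0.04] t 2.2
```

View pics/c3.png

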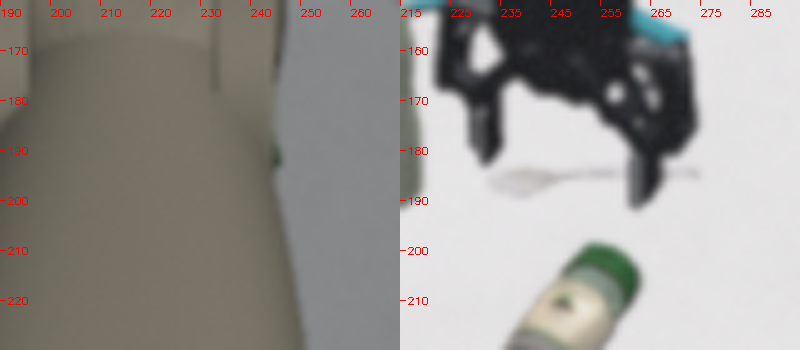

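The fingers, at about (231,182) and (262,191), straddle the jar line in the scene view, and the arm hides the top view. I'll descend and grip.

```bash
python3 nudge.py '[[0.6,0.2,6,0,0,0],[0.6,0.2,12,0,0,0],[0.6,0.2,17,0,0,0],[0.6,0.2,21,0,0,0],[0.6,0.2,23.2,0,0,0],[0.6,0.2,23.2,0,0,0]]'; python3 nudge.py '[[0,0,0,0,0,0],[0,0,0,0,0,0],[0,0,0,0,0,0],[0,0,0,0,0,0],[0,0,0,0,0,0],[0,0,0,0,0,0]]' 0.03 40;  python3 go.py .5105 .0777 .0235 1.92 0
```

```text
clock: 2.95
tcp_pos: [0.511, 0.0771, 0.0272]
orientation: [-0.0, 0.576, 0.817, -0.0]
wrist_force: [0.2, -0.3, 0.4]
finger_gap: 0.0851
grip_force: 0.0
clock: 3.7
tcp_pos: [0.5121, 0.0778, 0.0283]
orientation: [0.001, 0.576, 0.818, 0.0]
wrist_force: [-1.2, -0.6, 5.7]
finger_gap: 0.0433
grip_force: 40.6
delta [ 0.0004 -0.0015  0.0018] [ 0.0015  0.0009 -0.005 ] joints [-0.004  0.386 -0.45   0.733 -0.     1.223] wf tool [-0.12 -1.36 -5.69] t 3.7
```

```bash
python3 nudge.py '[[0,0,-4,0,0,0],[0,0,-10,0,0,0],[0,0,-18,0,0,0],[0,0,-26,0,0,0],[0,0,-30,0,0,0],[0,0,-30,0,0,0]]' - 50;  python3 go.py .4648 -.2692 .16 2.443 0.26
python3 - <<'E'
from workcell import env
from h import *
c=env.read_camera("top");s=env.read_camera("scene");pickle.dump({"top":c,"scene":s},open("cams3.pkl","wb"))
a=crop(s["image"],205,110,80,90,6)
cv2.imwrite("pics/c4.png",a)
E
```

```text
clock: 4.45
tcp_pos: [0.5125, 0.078, 0.1788]
orientation: [0.002, 0.576, 0.818, 0.001]
wrist_force: [0.3, 0.6, -2.1]
finger_gap: 0.0431
grip_force: 51.5
delta [-0.31   -0.1625  0.0158] [-0.0657 -0.2518 -0.5254] joints [-0.004  0.237 -0.243  1.087 -0.     1.223] wf tool [0.49 0.53 2.12] t 4.45
```

View pics/c4.png

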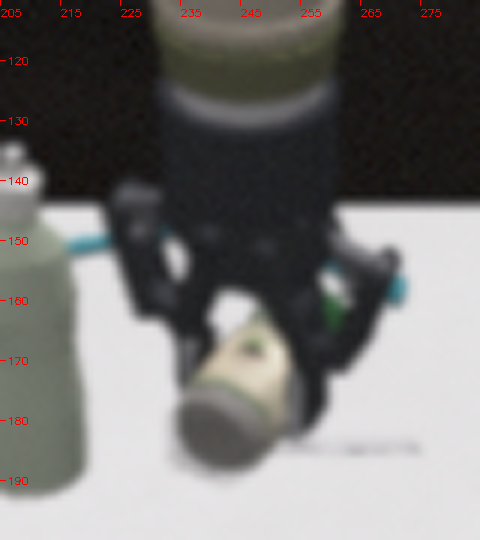

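The jar is held level, with its base ellipse centred at about (241.3,181.3). I'll compare this with the expected base point.

Run:
```python
from h import *
d=pickle.load(open("cams3.pkl","rb"));S=d["scene"]
yaw=2*np.arctan2(.818,.576);a=np.array([np.cos(yaw),np.sin(yaw),0]);g=np.array([.5125,.078,.173]);n=np.array([-a[1],a[0],0])
print(yaw)
th=np.linspace(0,6.28,50)
for L in(.0365,.0415,.0465):
    c=g+a*L;h=proj(S,np.array([c+.022*(np.cos(t)*n+np.sin(t)*np.array([0,0,1])) for t in th]))
    print(L,proj(S,c).round(1),h.min(0).round(1),h.max(0).round(1))
```

```text
1.9145724457169804
0.0365 [[239.9 181.9]] [232.5 174.8] [247.4 188.8]
0.0415 [[239.  182.9]] [231.6 175.9] [246.6 189.9]
0.0465 [[238.2 184. ]] [230.7 176.9] [245.7 190.9]
```

```bash
cat > cr.py <<'E'
# cr.py x y z : delta to bring grasp point to cradle coords; also prints current cradle coords
import sys,subprocess,numpy as np
from workcell import env
from scipy.spatial.transform import Rotation as Ro
yaw,s=-.6983,.26;o=np.array([.4341,-.2434,.062])
R=Ro.from_euler("z",yaw).as_matrix()@Ro.from_euler("y",-s).as_matrix()
st=env.get_state();q=st["orientation"];T=Ro.from_quat([*q[1:],q[0]]).as_matrix()
print("now in cradle",(R.T@(st["tcp_pos"]+.003*T[:,2]-o)).round(4),"wf cradle",(R.T@st["wrist_force"]).round(2),"grip",st["grip_force"],"gap",st["finger_gap"])
if len(sys.argv)>3:
    w=o+R@np.array(sys.argv[1:4],float);print(w.round(4))
    print(subprocess.run(["python3","go.py",*map(str,w),str(yaw+np.pi),str(s)],capture_output=True,text=True).stdout)
E
python3 cr.py .046 0 .063
```

```text
now in cradle [-0.1142  0.2955  0.1457] wf cradle [-0.55 -0.23 -1.76] grip 51.4920421410352 gap 0.04293552449644747
[ 0.4557 -0.2616  0.1347]
delta [-0.3004 -0.1668  0.0389] [-0.0695 -0.2544 -0.5253] joints [-0.004  0.239 -0.246  1.087 -0.     1.223] wf tool [-0.05 -0.24  1.84] t 4.55
```

```bash
python3 nudge.py '[[-6,-3.4,0,0,0,-0.5],[-15,-8,0,0,0,-1.3],[-24,-13,0,-0.1,-0.4,-2.1],[-33,-18,0,-0.3,-1,-2.9],[-42,-23.4,2,-0.45,-1.6,-3.7],[-51,-28.4,4,-0.6,-2.2,-4.5],[-57,-32,6,-0.7,-2.54,-5.1],[-60,-33.4,7,-0.7,-2.54,-5.25]]'; python3 nudge.py '[[0,0,0,0,0,0],[0,0,0,0,0,0]]' ; python3 cr.py .046 0 .02
```

```text
clock: 5.55
tcp_pos: [0.4527, -0.2612, 0.1396]
orientation: [0.12, 0.34, 0.932, -0.044]
wrist_force: [0.0, 0.2, -0.8]
finger_gap: 0.0433
grip_force: 51.5
clock: 5.8
tcp_pos: [0.4549, -0.26, 0.1413]
orientation: [0.121, 0.339, 0.932, -0.043]
wrist_force: [0.6, -0.3, -1.3]
finger_gap: 0.043
grip_force: 51.4
now in cradle [0.046  0.0007 0.0669] wf cradle [ 0.29  0.19 -1.38] grip 51.44894736818969 gap 0.043017911113080246
[ 0.4642 -0.2687  0.0932]
delta [-0.     -0.0007  0.0469] [ 0.0013 -0.0017 -0.0006] joints [-0.669  0.099 -0.55   0.664 -0.006  0.029] wf tool [-0.3   0.19  1.38] t 5.8
```

Run:
```python
from workcell import env
from h import *
c=env.read_camera("top");s=env.read_camera("scene");pickle.dump({"top":c,"scene":s},open("cams4.pkl","wb"))
a=crop(c["image"],300,160,80,80,5);b=crop(s["image"],290,110,80,80,5)
cv2.imwrite("pics/c5.png",np.hstack([a,b]))
```

```text
(no output)
```

View pics/c5.png

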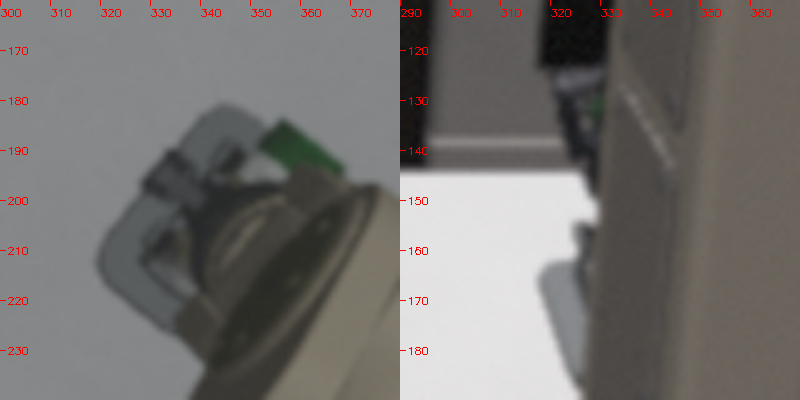

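The top view shows the jar above the rest, aligned along it. The lid's outer edge runs from about (355.5,183.5) to (368.3,194.3), with the left finger at (333,196). I'll check the axial position of the jar from the lid edge.

Run:
```python
from h import *
from scipy.spatial.transform import Rotation as Ro
T=pickle.load(open("cams4.pkl","rb"))["top"]
R=Ro.from_euler("z",-.6983).as_matrix()@Ro.from_euler("y",-.26).as_matrix();o=np.array([.4341,-.2434,.062])
for b in(0,.004,.008,.012):
    print(b,proj(T,o+np.array([[.105+b,.0225,.064],[.105+b,-.0225,.064],[.085+b,.0225,.064]])@R.T).round(1).tolist())
```

```text
0 [[355.5, 183.8], [368.6, 194.2], [350.6, 189.5]]
0.004 [[356.4, 182.6], [369.6, 193.0], [351.6, 188.4]]
0.008 [[357.4, 181.5], [370.6, 191.9], [352.6, 187.2]]
0.012 [[358.4, 180.3], [371.5, 190.7], [353.5, 186.1]]
```

```bash
python3 nudge.py '[[-0.6,-0.2,2,0,0,0],[-1.2,-0.2,5,0,0,0],[-1.2,-0.2,8,0,0,0],[-1.2,-0.2,10,0,0,0],[-1.2,-0.2,10.6,0,0,0],[-1.2,-0.2,10.6,0,0,0]]'; python3 cr.py .046 0 .013
```

```text
clock: 6.65
tcp_pos: [0.4695, -0.2741, 0.0923]
orientation: [0.122, 0.339, 0.932, -0.044]
wrist_force: [-0.1, 0.1, -1.1]
finger_gap: 0.0432
grip_force: 51.5
now in cradle [ 0.0531 -0.0007  0.0143] wf cradle [-0.4  -0.02 -1.  ] grip 51.46107863634825 gap 0.04316054559826469
[ 0.4656 -0.2698  0.0864]
delta [0.0071 0.0007 0.0013] [ 0.001  -0.0001 -0.0007] joints [-0.673  0.19  -0.581  0.54  -0.005  0.025] wf tool [ 0.4  -0.03  1.  ] t 6.65
```

```bash
for i in 1 2 3; do python3 nudge.py '[[0.2,0,0,0,0,0],[0.4,0,0,0,0,0],[0.4,0,0,0,0,0]]' | grep wrist; python3 cr.py; done
```

```text
wrist_force: [-0.4, -0.3, -0.8]
now in cradle [ 0.0513 -0.0007  0.0148] wf cradle [-0.29 -0.47 -0.71] grip 51.46164623089135 gap 0.04332806417204276
wrist_force: [0.3, 0.4, -1.2]
now in cradle [ 0.0491 -0.0007  0.0145] wf cradle [-0.34  0.44 -1.18] grip 51.461662631481886 gap 0.04334715152731625
wrist_force: [0.2, 0.1, -0.4]
now in cradle [ 0.0471 -0.0007  0.0145] wf cradle [ 0.02  0.2  -0.37] grip 51.46142584271729 gap 0.0435642835922162
```

```bash
for i in 1 2 3; do python3 nudge.py '[[0.2,0,0,0,0,0],[0.2,0,0,0,0,0]]' | grep wrist; python3 cr.py; done
```

```text
wrist_force: [-1.3, -0.4, -0.6]
now in cradle [ 0.0461 -0.0007  0.0145] wf cradle [-0.85 -1.17 -0.4 ] grip 51.4612084440887 gap 0.043145605120501515
wrist_force: [0.4, -0.6, -0.9]
now in cradle [ 0.0451 -0.0007  0.0145] wf cradle [ 0.38 -0.21 -1.02] grip 51.46145903505385 gap 0.0435863496348668
wrist_force: [0.8, -0.4, -1.3]
now in cradle [ 0.0447 -0.0007  0.0146] wf cradle [ 0.49  0.22 -1.51] grip 51.45451460033655 gap 0.04322310035427342
```

```bash
for i in 1 2; do python3 nudge.py '[[0.2,0,0,0,0,0],[0.2,0,0,0,0,0]]' | grep wrist; python3 cr.py; done
```

```text
wrist_force: [3.1, -1.9, -1.7]
now in cradle [ 0.0446 -0.0007  0.0149] wf cradle [ 3.04  0.49 -2.58] grip 51.198946852236986 gap 0.04316042829394988
wrist_force: [5.3, -3.8, -1.7]
now in cradle [ 0.0446 -0.0007  0.0151] wf cradle [ 5.88  0.47 -3.32] grip 51.11141108907759 gap 0.04328726776741922
```

The stop was felt with the grasp point at x = 44.6 mm, which agrees with the picture. I'll back off and lower the jar.

```bash
python3 nudge.py '[[-0.2,0,0,0,0,0],[-0.6,0.14,0,0,0,0],[-0.6,0.14,0.6,0,0,0],[-0.6,0.14,1.2,0,0,0],[-0.6,0.14,1.6,0,0,0],[-0.6,0.14,1.6,0,0,0]]' |grep wrist; python3 cr.py
for i in 1 2; do python3 nudge.py '[[0,0,0.2,0,0,0],[0,0,0.2,0,0,0]]' | grep wrist; python3 cr.py; done
```

```text
wrist_force: [0.7, -0.6, -1.9]
now in cradle [0.0448 0.     0.0062] wf cradle [ 0.42  0.04 -2.09] grip 51.469444781541824 gap 0.04313518475049752
wrist_force: [-1.2, -0.3, 2.2]
now in cradle [ 0.0449 -0.0002  0.0056] wf cradle [-0.11 -0.99  2.27] grip 51.98756927624345 gap 0.04317691021645021
wrist_force: [-4.9, -2.0, 4.6]
now in cradle [ 0.0451 -0.0006  0.0048] wf cradle [-1.18 -4.69  5.03] grip 52.3097775131464 gap 0.042980800378450236
```

Only the +y face is bearing (Fy about −4.7 N), so the seat's centre lies further to −y. I'll shift that way.

```bash
for i in 1 2; do python3 nudge.py '[[0,-0.2,0,0,0,0],[0,-0.2,0.1,0,0,0],[0,-0.2,0.1,0,0,0]]' | grep wrist; python3 cr.py; done
```

```text
wrist_force: [-4.4, 1.7, 8.4]
now in cradle [ 0.0451 -0.001   0.0045] wf cradle [-2.16 -1.46  9.23] grip 52.81008389778435 gap 0.04334381226190096
wrist_force: [-4.1, 4.7, 12.8]
now in cradle [ 0.0451 -0.0012  0.0044] wf cradle [-2.68  0.91 13.96] grip 53.34294017404318 gap 0.0430184513825175
```

```bash
python3 nudge.py '[[0,0,0.1,0,0,0],[0,0,0.1,0,0,0],[0,0,0.1,0,0,0],[0,0,0.1,0,0,0]]'; python3 cr.py
python3 - <<'E'
from workcell import env
from h import *
from scipy.spatial.transform import Rotation as Ro
R=Ro.from_euler("z",-.6983).as_matrix()@Ro.from_euler("y",-.26).as_matrix();o=np.array([.4341,-.2434,.062])
s=env.get_state();print("torque cradle",(R.T@s["ft_torque"]).round(3),"tau",s["tau"].round(1))
T=env.read_camera("top")
for b in(-.003,.0005,.005): print(b,proj(T,o+np.array([[.105+b,.0225,0],[.105+b,-.0225,0],[.085+b,.0225,0]])@R.T).round(1).tolist())
cv2.imwrite("pics/c6.png",crop(T["image"],310,165,70,70,8))
E
```

```text
clock: 11.52
tcp_pos: [0.4653, -0.2711, 0.0807]
orientation: [0.123, 0.339, 0.932, -0.043]
wrist_force: [-6.7, 7.0, 17.1]
finger_gap: 0.0436
grip_force: 53.9
now in cradle [ 0.0451 -0.0012  0.0043] wf cradle [-4.94  1.05 19.01] grip 53.929877914488316 gap 0.043568000715180105
torque cradle [0.279 1.409 0.182] tau [ -1.6 -30.2  25.4  -4.8  -0.4   0.2]
-0.003 [[351.7, 183.3], [364.1, 193.1], [347.2, 188.7]]
0.0005 [[352.5, 182.3], [364.9, 192.1], [348.0, 187.8]]
0.005 [[353.5, 181.1], [366.0, 190.9], [349.0, 186.5]]
```

View pics/c6.png

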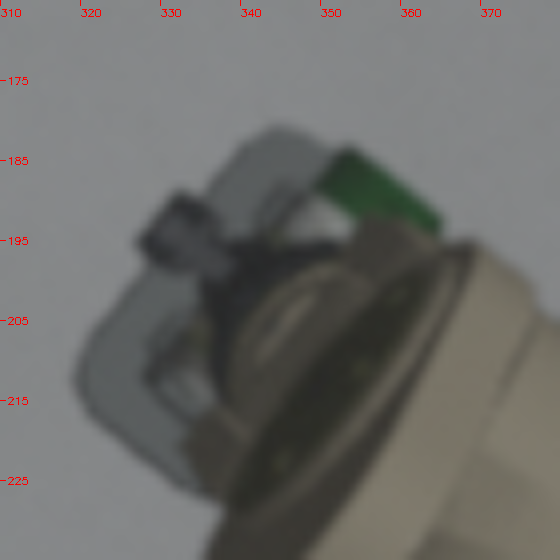

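The lid's outer corner is at about (352.8,183.3), which matches the seated prediction, and the fingers lie in the gap. I'll ease the along-axis load toward the stop and check the moment for even bearing on both saddles.

```bash
cat > tq.py <<'E'
from workcell import env
from scipy.spatial.transform import Rotation as Ro
R=Ro.from_euler("z",-.6983).as_matrix()@Ro.from_euler("y",-.26).as_matrix()
s=env.get_state();print("F",(R.T@s["wrist_force"]).round(2),"M",(R.T@s["ft_torque"]).round(3))
E
for i in 1 2; do python3 nudge.py '[[0.2,0,0,0,0,0],[0.2,0,0,0,0,0],[0.2,0,0,0,0,0]]' >/dev/null; python3 cr.py;python3 tq.py; done
```

```text
now in cradle [ 0.0451 -0.0012  0.0044] wf cradle [-3.17  0.43 17.65] grip 53.38227018713951 gap 0.04315616410148555
F [-3.17  0.43 17.65] M [0.307 0.98  0.14 ]
now in cradle [ 0.045  -0.0012  0.0044] wf cradle [ 0.11  1.2  13.25] grip 53.06600910611451 gap 0.0435770085204307
F [ 0.11  1.2  13.25] M [0.349 0.491 0.193]
```

The moment shows the force centred about 38 mm toward the stop, so only the low saddle bears. The lid end is slightly high, so I'll tilt the tool to bring it down.

```bash
for i in 1 2 3; do python3 nudge.py '[[0,0,0.04,0,0.05,0],[0,0,0.08,0,0.1,0],[0,0,0.08,0,0.1,0]]' >/dev/null; python3 cr.py;python3 tq.py; done
```

```text
now in cradle [ 0.0451 -0.0012  0.0044] wf cradle [-1.77  0.95 17.38] grip 53.675697734579444 gap 0.04345472867728612
F [-1.77  0.95 17.38] M [0.185 0.665 0.182]
now in cradle [ 0.0452 -0.0012  0.0043] wf cradle [-3.72  0.65 20.8 ] grip 54.10810592584312 gap 0.04347874330530877
F [-3.72  0.65 20.8 ] M [0.14  0.669 0.174]
now in cradle [ 0.0453 -0.0011  0.0043] wf cradle [-4.    1.93 24.44] grip 54.45278009399772 gap 0.04347966600211604
F [-4.    1.93 24.44] M [0.074 0.751 0.206]
```

The rows are not in the units I measure in: shifts go in units of 5 mm and turns go in units of 0.1 rad. I convert before sending: 0.001 m is 0.2, -0.0012 m is -0.24.

```bash
python3 nudge.py '[[0.2,0,-0.12,0,0,0],[0.2,0,-0.24,0,0,0],[0.2,0,-0.24,0,0,0],[0.2,0,-0.24,0,0,0]]' >/dev/null; python3 cr.py .0451 0 .0044 ;python3 tq.py; python3 nudge.py '[[0,0,0,0,0,0],[0,0,0,0,0,0],[0,0,0,0,0,0],[0,0,0,0,0,0],[0,0,0,0,0,0],[0,0,0,0,0,0]]' >/dev/null; python3 cr.py;python3 tq.py
```

```text
now in cradle [ 0.0452 -0.001   0.0045] wf cradle [0.52 2.63 9.95] grip 52.636627508327365 gap 0.04360867465050811
[ 0.4666 -0.2707  0.0778]
delta [0.0002 0.001  0.0001] [ 0.0032 -0.0237  0.0003] joints [-0.675  0.209 -0.583  0.542 -0.002  0.022] wf tool [-0.28  2.67 -9.95] t 13.95

F [0.52 2.63 9.95] M [ 0.368 -0.299  0.138]
now in cradle [ 0.0453 -0.001   0.0045] wf cradle [1.91 2.8  9.7 ] grip 52.64069627970457 gap 0.043059616732351626
F [1.91 2.8  9.7 ] M [ 0.413 -0.256  0.082]
```

```bash
python3 nudge.py '[[0,0.1,0.08,0,0,0],[0,0.16,0.16,0,0,0],[0,0.16,0.16,0,0,0],[0,0.16,0.16,0,0,0],[0,0.16,0.16,0,0,0],[0,0.16,0.16,0,0,0]]' >/dev/null; python3 cr.py;python3 tq.py; python3 nudge.py '[[0,0,0,0,0,0],[0,0,0,0,0,0],[0,0,0,0,0,0],[0,0,0,0,0,0]]' >/dev/null; python3 cr.py;python3 tq.py
```

```text
now in cradle [ 0.0453 -0.0009  0.0044] wf cradle [ 0.26  0.3  17.74] grip 53.781862054020166 gap 0.043020460971343696
F [ 0.26  0.3  17.74] M [-0.12   0.168  0.192]
now in cradle [ 0.0453 -0.0009  0.0044] wf cradle [-1.01 -0.21 18.22] grip 53.78088891506195 gap 0.04352058883989472
F [-1.01 -0.21 18.22] M [-0.099  0.234  0.19 ]
```

```bash
python3 -c "
from workcell import env
print(env.hand_in())"
```

```text
the job is handed in; nothing more can be done
None
```

I handed the job in at about 15 s of the 40 s allowed. The jar lies in the V with its base about 1 mm from the stop and its lid out past the raised end, gripped round the glass and pressed down with about 18 N, an estimated 13 N on each side; the interface gave no verdict.

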